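# Hang the handle form on the bench rail

### The arm

A 6-joint arm with a two-finger parallel gripper is mounted at the origin on the work surface. World frame = base frame: x ahead of the robot, y to its left, z up, the work surface at z = 0. Lengths are in m, angles in rad, forces in N, time in s.
With the tool pointing down it reaches from about 0.375 to 0.9 m from the base axis. Payload 3.1 kg.
Tool frame: the origin (TCP) lies midway between the tips of the shut fingers; the grasp point (between the pads) lies 19 mm behind it; z points along the fingers, x is the direction in which the jaws open and shut, and the axes are right-handed (so a half turn about z gives the same grasp; the last joint's range is limited). The gripper opens to 85 mm and grips with 20 to 120 N. Pads are 22 mm wide; open, the fingers measure 114 mm over their backs; the gripper's body (76 mm by 85 mm) begins 54 mm behind the grasp point. The pads swing forward as they close: fully open they stand 13 mm farther back than shut.
Start: joints at [-1.397, 0.527, 1.433, -0, 1.181, -0.178], TCP at [0.215, -0.587, 0.208] pointing down, gripper open.
Joint ranges: [-3.08, 3.08], [-0.75, 2.2], [0.22, 2.44], [-1.43, 4.57], [0, 2.65], [-2.85, 2.85]. Speed limits (rad/s): [2.79, 2.79, 3.14, 3.14, 3.14, 3.14].

### API

Orientations are given as a unit quaternion [x, y, z, w].
In Python, from station import * gives the robot as it stands.
- The arm moves only by the tool servo_tool, never from a script. Its argument "targets" is a list of rows, each a list of 6 numbers: the shift along the tool's x, y, z in mm, then the turn, a rotation vector about the tool's x, y, z in degrees. A call has 1 to 10 rows; each row is the pose to reach, as a shift and turn from the pose commanded when the call began, along the tool's axes at that moment; what a row does not reach only later rows make up. A row lasts 1/8 s, in which the tool goes at most 62.5 mm and 10.7 degrees, less where a joint would pass 70% of its speed; a pose out of reach is approached as far as the arm can. A call with a gripper value outside its range is refused whole. "gripper" is the finger opening in mm, from 0 to 85.4, set as the call begins (left out, the last holds). The fingers move at their own pace and stop on an object; "newtons" is the grip in N (left out, the last holds). Time passes only in rows, so rows that repeat a pose let the fingers close. It gives the time, the measured TCP pose, the force and the opening at its end, in the units of the state.
- sense(): the state, without advancing time (a new reading comes with each control period).
- snapshot(name): name is "scene" or "top"; returns a dict with "color" (384x512x3 uint8, red, green, blue), "vfov" (degrees; the focal length in pixels is half the picture's height over the tangent of half this angle, whatever the lens; pixels are square), "cx", "cy" (the principal point, pixels), "D" ([k1, k2, p1, p2, k3] as OpenCV has them; the pictures are not rectified), "R" (3x3) and "t" (3): a world point X has camera coordinates R X + t. Camera axes: x right, y down, z forward; pixel columns grow to the right and rows downward; lengths in m; the calibration is good to about 2 mm. A picture is of the moment at which its call begins. There is no depth.
- sign_off(): hands the job in, once; it reports no verdict.
The state is a dict: "t": time; "q": joint angles; "qd": joint speeds; "tau": joint torques, N m; "tcp_pos": TCP position; "tool_rot": TCP orientation; "force": force on the tool from outside, world axes, zero at the start; "ft_torque": the same for the moment, N m; "finger_gap": opening from 0.0 (shut) to 1.0 (fully open).
Only numpy, scipy, OpenCV 4.12 (cv2) and the standard library are available. Lean on these libraries where they do the work, as an engineer would, in place of code of your own. Each camera call takes 0.05 s, during which the arm holds its last target. There are 200 camera calls.

### The job

Three wooden handle forms stand on the leatherworker's bench. Take the tall one whose arch is open at the bottom, hook it over the steel rail about 12 cm to one side of the brass mark, whichever side has room, and then slide it along, still astride the rail and without lifting it, until it hangs freely and square across the rail, centred on the mark. Leave the short form standing where it is.

Things in the scene. Friction and masses are not known exactly. Their poses are not given: they have to be found in the camera images.
- form: Tall light-wood handle form, 0.15 kg: inverted U, 72 mm wide (x), 28 thick (y), 165 high, same either way round. Opening 44 mm wide along y, nothing across the bottom; crown underside 117 mm above the feet, solid 34 x 28 grip block above it: pinch across y 147 mm up; fingertips over 120 clear the rail. Origin: between the feet, underside, z up; 38 mm above the table when hung, y along the rail.
- rail: Fixed steel rail along its own y: round bar 16 mm thick, axis 147 mm and top 155 mm above the table, on two posts at y = -230 and +230 mm with 20 mm end balls; below it a dark plank 90 mm wide (x), 500 long, 15 thick. Origin: on the table, under the middle of the bar; z up.
- mark: The mark: a thin brass band 12 mm wide around the bar and a brass strip across the plank right below it; it does not hinder sliding. Origin: on the table, below the rail's axis and the band's middle (the band is 147 mm above it); its y runs along the rail, as the rail's does.
- short_form: The short light-wood handle form, loose: an open arch as wide and thick as the tall one (72 by 28 mm) but only 105 mm high. To be left alone. Origin: midway between its feet, at their underside.

How it is judged:
By the outcome, as a careful person would: the job done as asked, in the order asked, and still so for the second after the job is handed in, with the robot touching nothing.
It also fails if it takes over 51 s, if anything falls off the work surface, if the arm or the gripper's body presses on something with over 40 N, if the wrist force passes 120 N, or if a joint passes its speed limit or range.

## Working session

There is one attempt and no reset: what is moved stays moved. The work goes in short steps, Python scripts to look and compute and a tool call to move; the robot and the scene stay as the last step left them, time stands still between calls to the robot, and variables do not carry over. Pictures are saved under pics/ and viewed, about 8 in all and at most 12, crops included, and the job is handed in when it is done.

Besides the shell and the picture viewer there is one more tool, called as name(argument=value, ...) on one line, values as JSON. servo_tool: Moves the arm, as the interface text tells. Its arguments: {"type":"object","properties":{"targets":{"type":"array","items":{"type":"array","items":{"type":"number"}}},"gripper":{"type":"number"},"newtons":{"type":"number"}},"required":["targets"]}

```bash
mkdir -p pics; cat > h.py <<'E'
from station import *
import numpy as np, cv2
from scipy.spatial.transform import Rotation as Ro
def snap(n,save=None):
    s=snapshot(n); s['color']=np.asarray(s['color'])
    f=192/np.tan(np.radians(s['vfov'])/2)
    s['K']=np.array([[f,0,s['cx']],[0,f,s['cy']],[0,0,1]]); s['R']=np.array(s['R']); s['t']=np.array(s['t']); s['D']=np.array(s['D'],float)
    if save: cv2.imwrite('pics/'+save,s['color'][:,:,::-1])
    return s
def ray(s,uv):
    p=cv2.undistortPoints(np.array(uv,float).reshape(-1,1,2),s['K'],s['D']).reshape(-1,2)
    d=np.c_[p,np.ones(len(p))]@s['R']
    return -s['R'].T@s['t'],d
def onz(s,uv,z):
    c,d=ray(s,uv); return c+d*((z-c[2])/d[:,2])[:,None]
def proj(s,X):
    return cv2.projectPoints(np.array(X,float).reshape(-1,3),cv2.Rodrigues(s['R'])[0],s['t'],s['K'],s['D'])[0].reshape(-1,2)
E
python3 - <<'E'
from h import *
a=snap('scene','s0.png');b=snap('top','t0.png')
for s in(a,b): print(-s['R'].T@s['t'],s['R'][2],s['vfov'],s['D'])
for n,k in(('s0',a),('t0',b)):
    cv2.imwrite(f'pics/{n}b.png',cv2.resize(k['color'][:,:,::-1],(800,600),interpolation=cv2.INTER_CUBIC))
st=sense();print(st['tool_rot'],st['tcp_pos'],st['force'],st['t'])
E
```

```text
[ 0.98732061 -0.38343124  0.42301019] [-0.6264364   0.54712968 -0.55518155] 50.28565771646531 [-0.05635339  0.          0.          0.          0.        ]
[0.47249844 0.00301898 1.01916383] [ 0.05993369 -0.0093407  -0.99815866] 43.53711547342654 [0.00726149 0.         0.         0.         0.        ]
[ 8.19949942e-01 -5.72434436e-01 -6.72238065e-04 -6.76365023e-04] [ 0.21529618 -0.58603431  0.20675018] [-0.1928311   0.33273861 -1.06778869] 0.1
```

View pics/s0b.png

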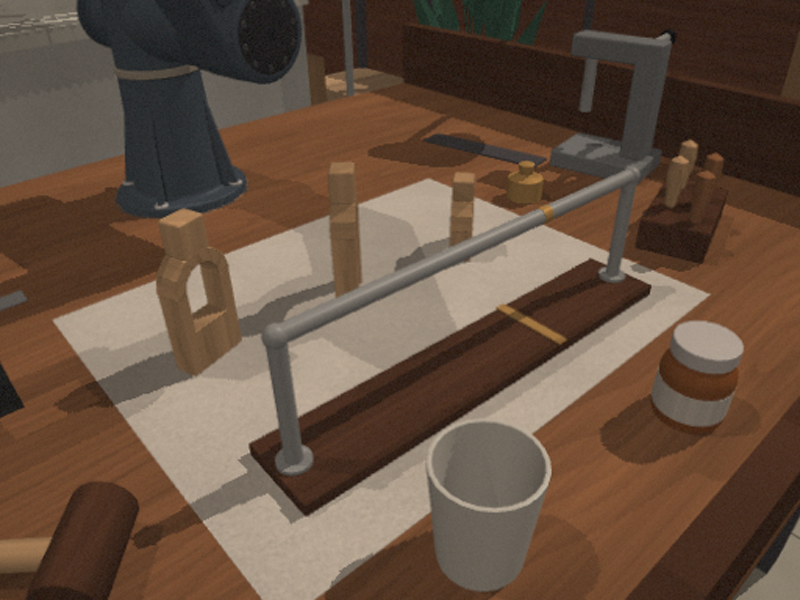

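View pics/t0b.png

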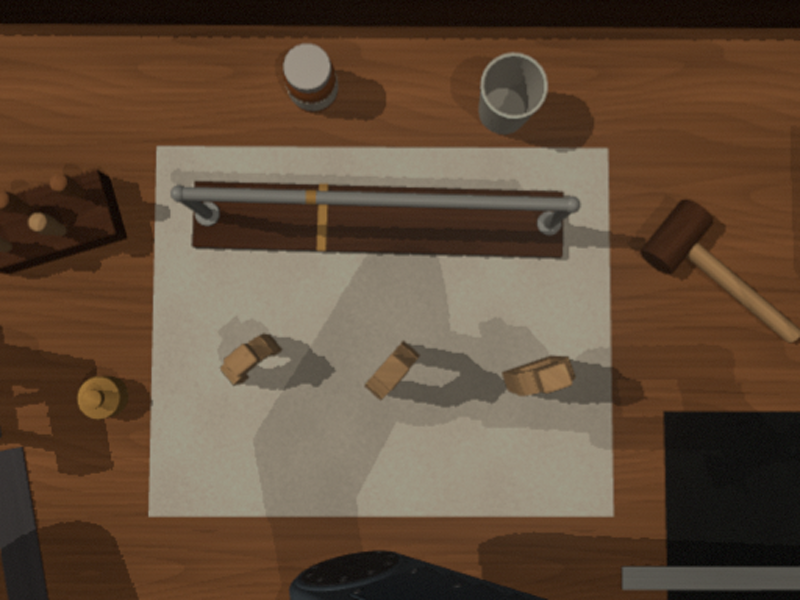

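The scene view shows three forms. At (200,290) is a tall one with a bar across its bottom. At (345,230) is a tall one seen edge-on, which must be the open one. At (462,215) is the short one. In the top view these are at (540,375), (392,370) and (248,360). The brass mark is at (315,197), near the rail's +y end, and the form needs to go on with more room on the -y side.

```bash
python3 - <<'E'
from h import *
s=snap('top')
im=s['color']
cr=im[205:265,225,:][:0]
r0,r1,c0,c1=210,262,225,285
cv2.imwrite('pics/c1.png',cv2.resize(im[r0:r1,c0:c1,::-1],None,fx=10,fy=10,interpolation=cv2.INTER_CUBIC))
hsv=cv2.cvtColor(im,cv2.COLOR_RGB2HSV)
m=cv2.inRange(hsv,(5,75,70),(22,255,255)); m[:, :100]=0;m[:,388:]=0;m[:200]=0;m[:205]=0;m[325:]=0
for c in cv2.findContours(m,0,2)[0]:
    if cv2.contourArea(c)>60:
        r=cv2.minAreaRect(c);bx=cv2.boxPoints(r);print('form',r,onz(s,[r[0]],.16)[0].round(4));print(onz(s,bx,.165)[:,:2].round(4).tolist(), cv2.approxPolyDP(c,2,True)[:,0].tolist())
# rail: bar center per column between 125 and 355
b=cv2.inRange(hsv,(0,0,75),(180,70,255))
pts=[]
for u in range(140,345,5):
    col=hsv[118:140,u]; v=im[118:140,u].mean(1)
    print(u,im[118:140,u].mean(1).astype(int).tolist()) if u in(160,250,330) else 0
br=cv2.inRange(hsv,(10,110,80),(30,255,255)); br[:115]=0;br[165:]=0;br[:,:180]=0;br[:,230:]=0
for c in cv2.findContours(br,0,2)[0]: print('brass',cv2.contourArea(c),cv2.minAreaRect(c))
E
```

```text
form ((345.0000305175781, 241.50001525878906), (22.452173233032227, 43.95566177368164), 71.56505584716797) [ 0.44   -0.1624  0.16  ]
[[0.4466, -0.1182], [0.4713, -0.1925], [0.4337, -0.2046], [0.4091, -0.1305]] [[367, 238], [362, 228], [350, 228], [321, 239], [324, 248], [335, 253], [361, 248], [366, 245]]
form ((250.85787963867188, 237.01014709472656), (15.91985034942627, 38.59052276611328), 40.91438674926758) [0.4478 0.0054 0.16  ]
[[0.4314, 0.0383], [0.4829, -0.0063], [0.4645, -0.0276], [0.4131, 0.017]] [[259, 219], [234, 245], [243, 255], [268, 227]]
form ((156.85357666015625, 228.7817840576172), (17.616069793701172, 34.860496520996094), 48.01278305053711) [0.4622 0.1726 0.16  ]
[[0.4532, 0.2047], [0.4945, 0.1596], [0.4713, 0.1385], [0.4302, 0.1836]] [[167, 214], [154, 220], [143, 230], [141, 236], [148, 245], [152, 245], [153, 240], [164, 232], [158, 220], [166, 230], [174, 225]]
160 [36, 39, 58, 83, 100, 108, 111, 112, 103, 94, 75, 56, 43, 43, 42, 40, 43, 42, 44, 45, 39, 28]
250 [116, 87, 46, 38, 44, 63, 95, 106, 111, 113, 111, 99, 87, 68, 48, 47, 49, 47, 47, 48, 48, 43]
330 [124, 122, 115, 86, 46, 39, 45, 64, 91, 105, 110, 113, 114, 104, 92, 73, 53, 48, 47, 49, 46, 47]
brass 166.5 ((205.57606506347656, 145.47882080078125), (6.591765880584717, 29.263442993164062), 2.8624050617218018)
brass 42.0 ((198.5, 125.5), (9.0, 5.0), 90.0)
brass 15.5 ((206.0, 119.5), (3.0, 6.0), 90.0)
```

View pics/c1.png

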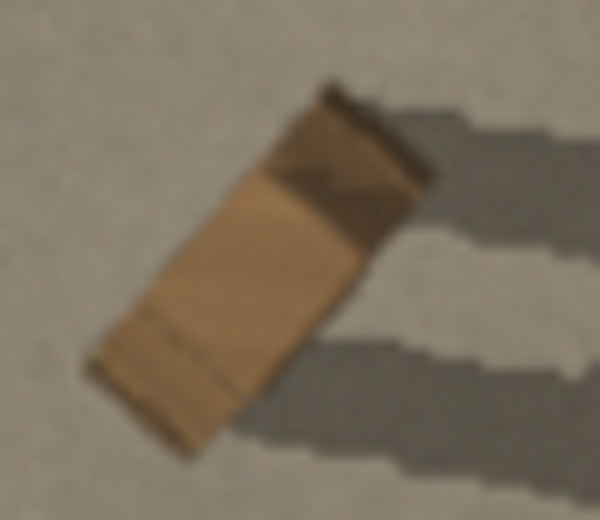

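The crop shows the grip block's top face with corners (262,172), (365,252), (240,398) and (145,310), and no bar between the two leg shadows, so this is the open one.

```bash
cat > rail.py <<'E'
from h import *
def bar(s):
    g=s['color'].mean(2); P=[]
    for u in list(range(135,190,3))+list(range(210,345,3)):
        c=int(round(124.5+(u-160)*.021)); w=np.clip(g[c-8:c+9,u]-60,0,None)
        # half level edges
        v=g[c-8:c+9,u]; k=8
        a=next(i for i in range(k,0,-1) if v[i-1]<75); b=next(i for i in range(k,16) if v[i+1]<75)
        lo=a-(v[a]-75)/(v[a]-v[a-1]); hi=b+(v[b]-75)/(v[b]-v[b+1])
        P.append((u,c-8+(lo+hi)/2,hi-lo))
    P=np.array(P); X=onz(s,P[:,:2],.147)
    f=np.polyfit(X[:,1],X[:,0],1); return f,np.std(X[:,0]-np.polyval(f,X[:,1])),P[:,2].mean()
E
python3 - <<'E'
from rail import *
s=snap('top');a=snap('scene')
f,sd,w=bar(s); print('x=%.4f*y+%.4f sd %.4f w %.1f'%(f[0],f[1],sd,w), 'rail y yaw',np.degrees(np.arctan2(1,f[0])))
hsv=cv2.cvtColor(s['color'],cv2.COLOR_RGB2HSV)
print('band top view',onz(s,[(198.5,125.5)],.153), 'strip',onz(s,[(205.6,145.5)],.015))
q=np.array([(262,172),(365,252),(240,398),(145,310)])/10-.45+[225,210]
Q=onz(s,q,.165);print('block',Q[:,:2].round(4).tolist(),'c',Q.mean(0).round(4));print('edges',np.linalg.norm(np.roll(Q,-1,0)-Q,axis=1).round(4))
print('yaws',[np.degrees(np.arctan2(*(Q[i]-Q[j])[[1,0]])).round(1) for i,j in((1,0),(2,3),(1,2),(0,3))])
# scene checks
for X in([.447,.0064,.165],):print('form top in scene x800',proj(a,X)*800/512)
h2=cv2.cvtColor(a['color'],cv2.COLOR_RGB2HSV)
m=cv2.inRange(h2,(12,130,90),(28,255,255))
for c in cv2.findContours(m,0,2)[0]:
    if cv2.contourArea(c)>8:
        r=cv2.minAreaRect(c); print('sc brass',np.round(r[0],1),r[1])
for y in(.09,.1,.11): print(y,proj(a,[np.polyval(f,y),y,.147]))
# ends in scene: balls
print('rail end balls top',onz(s,[(178*.64,193*.64),(573*.64,204*.64)],.147))
E
```

```text
x=0.0253*y+0.6481 sd 0.0001 w 7.4 rail y yaw 88.5500163327383
band top view [[0.64947264 0.10099162 0.153     ]] strip [[0.63523666 0.10133886 0.015     ]]
block [[0.466, 0.0056], [0.4519, -0.0127], [0.4262, 0.0094], [0.4416, 0.0263]] c [0.4464 0.0072 0.165 ]
edges [0.0231 0.0339 0.0229 0.0319]
yaws [np.float64(-127.7), np.float64(-132.6), np.float64(-40.6), np.float64(-40.3)]
form top in scene x800 [[340.97359116 165.06901279]]
sc brass [117.5 358.5] (96.99998474121094, 48.99999237060547)
sc brass [263.  343.3] (9.393670082092285, 36.40047073364258)
sc brass [340.2 206.6] (48.14590835571289, 6.207491874694824)
sc brass [ 50.5 263. ] (165.40286254882812, 121.85493469238281)
sc brass [  8.5 170.5] (17.0, 19.0)
sc brass [ 88.9 144.7] (36.94752883911133, 16.243053436279297)
sc brass [420.9 271.9] (120.54920196533203, 308.32244873046875)
sc brass [409.3 128.1] (13.461973190307617, 31.90593910217285)
sc brass [452.4 111.7] (9.45888900756836, 4.6081767082214355)
sc brass [ 40.7 119.4] (20.188474655151367, 84.59371185302734)
sc brass [457.8 100.7] (7.77817440032959, 5.656853675842285)
sc brass [312.4  89.1] (81.53388214111328, 17.02890396118164)
sc brass [262.7 109.6] (101.90705108642578, 266.2362976074219)
0.09 [[343.29921337 138.71981603]]
0.1 [[347.48379434 136.83602333]]
0.11 [[351.59415668 134.98588988]]
rail end balls top [[ 0.65379353  0.25598854  0.147     ]
 [ 0.64226654 -0.20676958  0.147     ]]
```

```bash
cat > to.py <<'E'
from h import *
def to(p,yaw):
    s=sense(); R=Ro.from_quat(s['tool_rot']); d=R.inv().apply(np.array(p)-s['tcp_pos'])*1000
    T=Ro.from_matrix(np.array([[np.cos(yaw),np.sin(yaw),0],[np.sin(yaw),-np.cos(yaw),0],[0,0,-1]]))
    return d.round(1).tolist(),np.degrees((R.inv()*T).as_rotvec()).round(2).tolist()
E
python3 - <<'E'
from to import *
print(to([.4465,.007,.24],np.radians(-130.7)))
E
```

```text
([-477.4, -421.5, -32.3], [0.02, 0.06, 60.86])
```

servo_tool(targets=[[-10, -9, -8, 0, 0, 2], [-40, -35, -16, 0, 0, 7], [-80, -70, -24, 0, 0, 14], [-125, -110, -32, 0, 0, 22], [-170, -150, -32, 0, 0, 30], [-215, -190, -32, 0, 0, 38], [-260, -230, -32, 0, 0, 46], [-305, -269, -32, 0, 0, 54], [-350, -309, -32, 0, 0, 60.9], [-390, -344, -32, 0, 0, 60.9]], gripper=85)

```text
t: 1.5
tcp_pos: [0.4044, -0.1001, 0.2399]
tool_rot: [-0.417, 0.909, -0.0, 0.0]
force: [0.3, 0.2, -0.3]
finger_gap: 0.998
```

```bash
python3 - <<'E'
from to import *
print(to([.4465,.007,.24],np.radians(-130.7)))
E
```

```text
([-108.6, 38.1, -0.1], [-0.05, 0.02, -0.07])
```

servo_tool(targets=[[-35, 12, 0, 0, 0, 0], [-70, 25, 0, 0, 0, 0], [-98, 35, 0, 0, 0, 0], [-108.6, 38.1, 0, 0, 0, 0], [-108.6, 38.1, 0, 0, 0, 0], [-108.6, 38.1, 0, 0, 0, 0]])

```text
t: 2.25
tcp_pos: [0.4457, 0.0043, 0.2395]
tool_rot: [-0.416, 0.909, -0.0, -0.0]
force: [-0.5, -0.7, -0.3]
finger_gap: 0.997
```

```bash
python3 - <<'E'
from to import *
print(to([.4465,.007,.129],np.radians(-130.7)), sense()['force'])
b=snap('top');cv2.imwrite('pics/a.png',cv2.resize(b['color'][:,:,::-1],(800,600)))
a=snap('scene');cv2.imwrite('pics/b.png',cv2.resize(a['color'][60:240,150:390,::-1],(800,600),interpolation=cv2.INTER_CUBIC))
E
```

```text
([-2.7, 1.1, 110.5], [0.01, -0.03, -0.09]) [-0.47951053 -0.67590552 -0.32858488]
```

View pics/b.png

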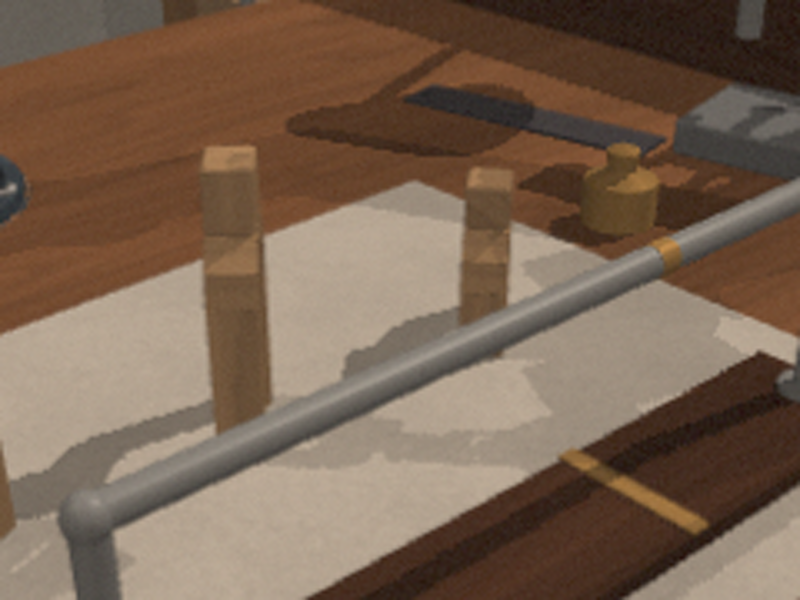

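The crop shows the tall form edge-on at (235,290). The short one is at (485,260) and the brass band at (667,253). The gripper is just out of the crop above. Going down to grasp.

servo_tool(targets=[[-2.7, 1.1, 20, 0, 0, 0], [-2.7, 1.1, 45, 0, 0, 0], [-2.7, 1.1, 70, 0, 0, 0], [-2.7, 1.1, 95, 0, 0, 0], [-2.7, 1.1, 110.5, 0, 0, 0], [-2.7, 1.1, 110.5, 0, 0, 0], [-2.7, 1.1, 110.5, 0, 0, 0]])

```text
t: 3.22
tcp_pos: [0.4473, 0.0074, 0.1296]
tool_rot: [-0.416, 0.909, -0.0, 0.0]
force: [-0.3, 0.1, 0.3]
finger_gap: 0.999
```

```bash
python3 - <<'E'
from to import *
print(to([.4465,.007,.129],np.radians(-130.7)), sense()['force'])
b=snap('top');a=snap('scene')
A=cv2.resize(a['color'][20:200,150:350,::-1],(720,600),interpolation=cv2.INTER_CUBIC);cv2.imwrite('pics/g1.png',A)
E
```

```text
([0.8, 0.4, 0.6], [-0.05, 0.02, -0.09]) [-0.29506321  0.07902414  0.29327251]
```

View pics/g1.png

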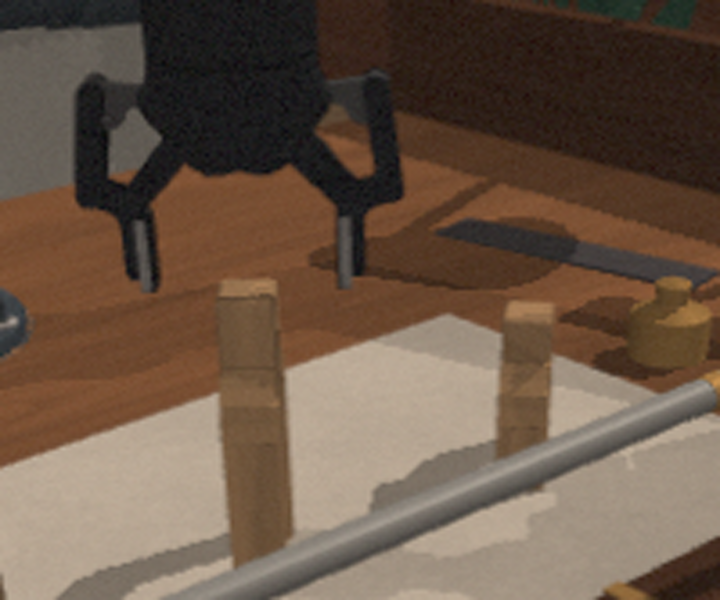

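The picture shows open fingertips at (148,290) and (345,288), level with the form's top at (248,285). That's higher than I expected, so I'm comparing it with the projected tips.

```bash
python3 - <<'E'
from to import *
st=sense();print(st['t'],st['tcp_pos'])
a=snap('scene');b=snap('top')
R=Ro.from_quat(st['tool_rot']).as_matrix();p=np.array(st['tcp_pos'])
for dz in(0,-.013,-.033):
  for sx in(-.0425,.0425):
    X=p+R@[sx,0,dz]; q=proj(a,X)[0]; print(dz,sx,X.round(3),'crop',((q-[150,20])*[3.6,3.333]).round(0))
for z in(0,.165):q=proj(a,[.4465,.007,z])[0];print('form',z,((q-[150,20])*[3.6,3.333]).round(0))
cv2.imwrite('pics/g2.png',np.hstack([cv2.resize(a['color'][20:200,150:350,::-1],(400,360)),cv2.resize(b['color'][180:300,190:323,::-1],(400,360))]))
E
```

```text
3.325 [0.44752235 0.00750318 0.12987485]
0 -0.0425 [0.475 0.04  0.13 ] crop [340. 347.]
0 0.0425 [ 0.42  -0.025  0.13 ] crop [165. 350.]
-0.013 -0.0425 [0.475 0.04  0.143] crop [339. 324.]
-0.013 0.0425 [ 0.42  -0.025  0.143] crop [163. 327.]
-0.033 -0.0425 [0.475 0.04  0.163] crop [338. 287.]
-0.033 0.0425 [ 0.42  -0.025  0.163] crop [159. 291.]
form 0 [266. 557.]
form 0.165 [246. 285.]
```

View pics/g2.png

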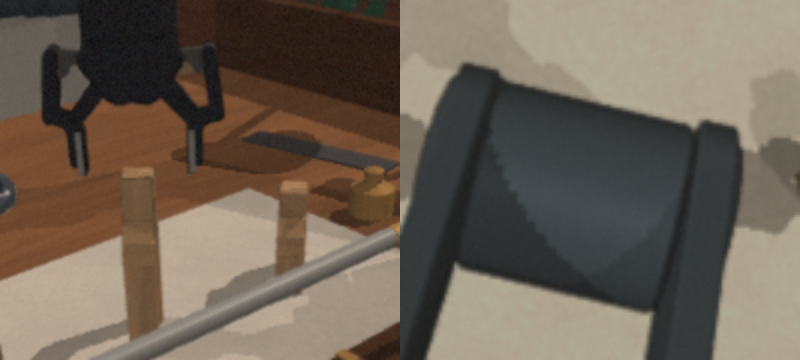

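The form projects where it's seen, but the fingertips appear about 33 mm above the expected 13 mm set-back. I'll close part-way, clear of the block, and look at the tips again.

servo_tool(targets=[[0, 0, 0, 0, 0, 0], [0, 0, 0, 0, 0, 0], [0, 0, 0, 0, 0, 0], [0, 0, 0, 0, 0, 0]], gripper=50, newtons=30)

```text
t: 3.92
tcp_pos: [0.4469, 0.0079, 0.1291]
tool_rot: [-0.417, 0.909, 0.0, -0.0]
force: [0.1, 0.0, -0.0]
finger_gap: 0.584
```

```bash
python3 - <<'E'
from to import *
st=sense();print(st['t'],st['tcp_pos'],st['finger_gap'],st['q'])
a=snap('scene')
R=Ro.from_quat(st['tool_rot']).as_matrix();p=np.array(st['tcp_pos'])
c=cv2.resize(a['color'][40:160,190:350,::-1],(800,600),interpolation=cv2.INTER_CUBIC)
for sx in(-.025,.025):
  for dz in (0,-.02,-.04): 
    q=(proj(a,p+R@[sx,0,dz])[0]-[190,40])*5; cv2.circle(c,tuple(int(v) for v in q),4,(0,0,255),-1)
cv2.imwrite('pics/g3.png',c)
E
```

```text
3.925 [0.4468752  0.00790277 0.12909911] 0.5843667071460202 [-2.33313791e-01  4.24276304e-01  1.94696178e+00  3.33502765e-05
  7.70376636e-01  2.04852009e+00]
```

View pics/g3.png

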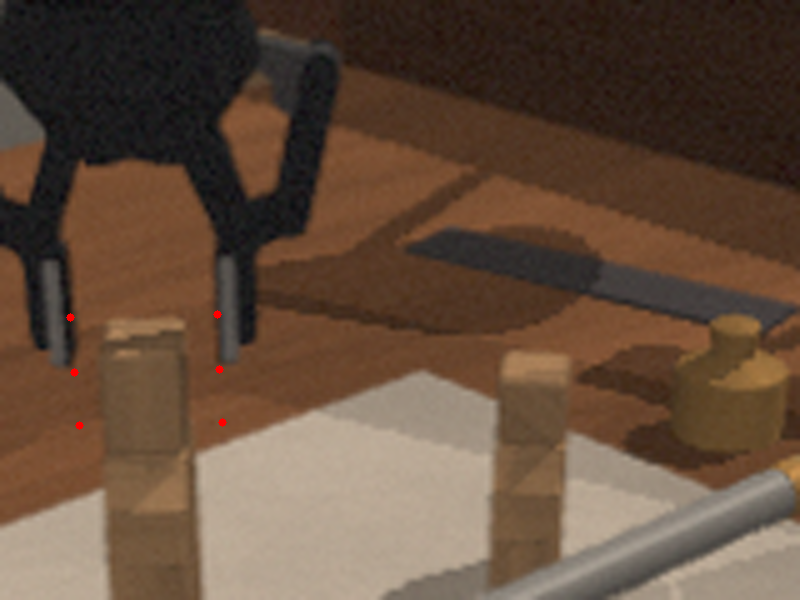

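Projected at 0/20/40 mm behind the TCP, the seen tips at (60,362) and (230,360) fall about 19 mm behind it, with a correct sideways fit. So the true tips are about 15 mm higher than the pose reading suggests. I'll go 11 mm lower and then grip.

servo_tool(targets=[[0, 0, 6, 0, 0, 0], [0, 0, 11, 0, 0, 0], [0, 0, 11, 0, 0, 0], [0, 0, 11, 0, 0, 0]])

```text
t: 4.47
tcp_pos: [0.4469, 0.0079, 0.118]
tool_rot: [-0.417, 0.909, 0.0, -0.0]
force: [-0.2, -0.6, 0.0]
finger_gap: 0.586
```

servo_tool(targets=[[0, 0, 0, 0, 0, 0], [0, 0, 0, 0, 0, 0], [0, 0, 0, 0, 0, 0], [0, 0, 0, 0, 0, 0], [0, 0, 0, 0, 0, 0]], gripper=10, newtons=35)

```text
t: 5.1
tcp_pos: [0.447, 0.0078, 0.1183]
tool_rot: [-0.417, 0.909, -0.0, 0.0]
force: [-0.2, -0.4, 4.0]
finger_gap: 0.32
```

```bash
python3 - <<'E'
from to import *
st=sense();print(st['t'],st['tcp_pos'],st['finger_gap'],st['force'])
a=snap('scene')
c=cv2.resize(a['color'][40:160,190:350,::-1],(800,600),interpolation=cv2.INTER_CUBIC)
cv2.imwrite('pics/g4.png',c)
print(to([np.polyval([.0253,.6481],-.019)-.12,-.019,.32],np.radians(-91.45)))
E
```

```text
5.1 [0.44699651 0.00777961 0.11831819] 0.3196416386007888 [-0.18868652 -0.3651956   4.00079354]
([-32.3, -78.6, -201.6], [-0.03, -0.0, -39.29])
```

View pics/g4.png

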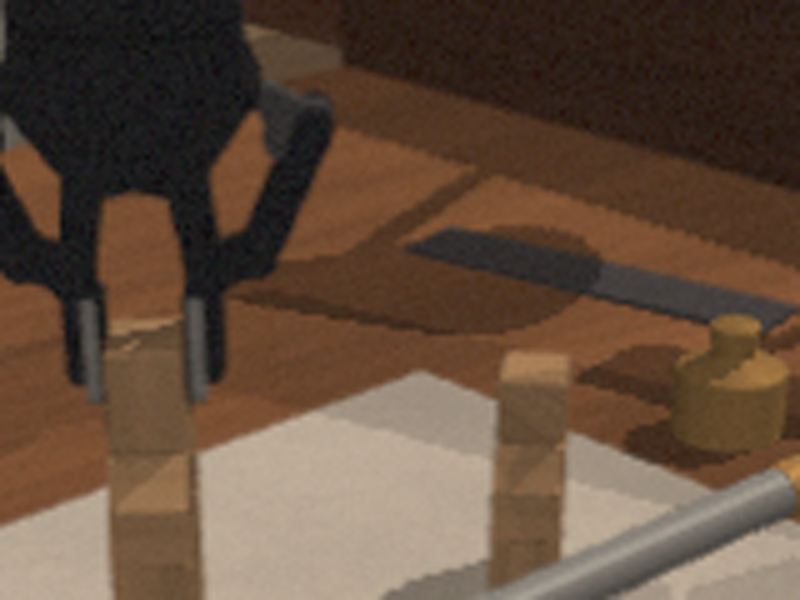

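Gripped: the pads are on the block at (90,350) and (197,350), and the opening of 0.32×85.4 = 27 mm fits 28 mm. Next I lift, then turn square to the rail.

servo_tool(targets=[[0, 0, -8, 0, 0, 0], [0, 0, -25, 0, 0, 0], [0, 0, -55, 0, 0, 0], [0, 0, -90, 0, 0, -5], [0, 0, -125, 0, 0, -12], [0, 0, -160, 0, 0, -20], [0, 0, -185, 0, 0, -28], [0, 0, -198, 0, 0, -35], [0, 0, -202, 0, 0, -39.3], [0, 0, -202, 0, 0, -39.3]])

```text
t: 6.4
tcp_pos: [0.4466, 0.0081, 0.3204]
tool_rot: [-0.698, 0.716, -0.0, 0.0]
force: [0.2, 0.7, -0.7]
finger_gap: 0.321
```

```bash
python3 - <<'E'
from to import *
print(to([np.polyval([.0253,.6481],-.018),-.018,.32],np.radians(-91.45)),sense()['force'])
E
```

```text
([20.8, -201.7, 0.4], [-0.01, 0.01, -0.04]) [ 0.21286964  0.66509036 -0.66524822]
```

servo_tool(targets=[[2, -10, 0, 0, 0, 0], [4, -40, 0, 0, 0, 0], [8, -80, 0, 0, 0, 0], [12, -120, 0, 0, 0, 0], [16, -160, 0, 0, 0, 0], [20, -190, 0, 0, 0, 0], [20.8, -201, 0, 0, 0, 0], [20.8, -201.7, 0, 0, 0, 0], [20.8, -201.7, 0, 0, 0, 0], [20.8, -201.7, 0, 0, 0, 0]])

```text
t: 7.65
tcp_pos: [0.6471, -0.0177, 0.3205]
tool_rot: [-0.698, 0.716, 0.0, -0.0]
force: [0.3, -0.4, -1.7]
finger_gap: 0.317
```

```bash
python3 - <<'E'
from to import *
print(to([np.polyval([.0253,.6481],-.018),-.018,.32],np.radians(-91.45)))
st=sense();p=np.array(st['tcp_pos'])
a=snap('scene');b=snap('top')
c=cv2.resize(a['color'][:, :,::-1],(800,600),interpolation=cv2.INTER_CUBIC)
R=Ro.from_quat(st['tool_rot']).as_matrix()
for dx in(-.036,-.022,.022,.036):  # feet corners expected, near thickness face
    for dy in (-.014,.014):
        q=proj(a,p+R@[dy,dx,.118])[0]*800/512; cv2.circle(c,tuple(int(v) for v in q),2,(0,0,255),-1)
cv2.imwrite('pics/g5.png',c[100:450,150:700])
print(proj(b,p-[0,0,.118-.165]))
E
```

```text
([0.2, -0.6, 0.5], [0.01, 0.0, 0.01])
[[267.55232243  95.86881269]]
```

View pics/g5.png

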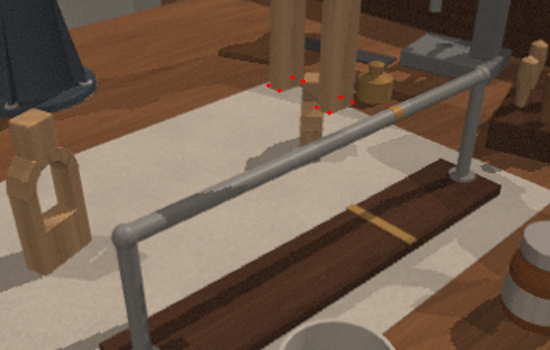

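The predicted feet corners fall on the seen feet at (285,85) and (335,108), so the hold and heights are as assumed. Lowering over the rail.

servo_tool(targets=[[0, -0.6, 10, 0, 0, 0], [0, -0.6, 30, 0, 0, 0], [0, -0.6, 55, 0, 0, 0], [0, -0.6, 80, 0, 0, 0], [0, -0.6, 105, 0, 0, 0], [0, -0.6, 130, 0, 0, 0], [0, -0.6, 148, 0, 0, 0], [0, -0.6, 157, 0, 0, 0], [0, -0.6, 160, 0, 0, 0], [0, -0.6, 160, 0, 0, 0]])

```text
t: 9.0
tcp_pos: [0.6491, -0.0181, 0.1607]
tool_rot: [-0.698, 0.716, -0.001, 0.0]
force: [-0.6, 0.2, -0.7]
finger_gap: 0.318
```

servo_tool(targets=[[0, 0, 1, 0, 0, 0], [0, 0, 2, 0, 0, 0], [0, 0, 3, 0, 0, 0], [0, 0, 4, 0, 0, 0], [0, 0, 4, 0, 0, 0]])

```text
t: 9.62
tcp_pos: [0.6487, -0.0181, 0.1565]
tool_rot: [-0.698, 0.716, -0.0, 0.0]
force: [-0.5, 0.3, 1.5]
finger_gap: 0.32
```

servo_tool(targets=[[0, 0, 0.5, 0, 0, 0], [0, 0, 1, 0, 0, 0], [0, 0, 1, 0, 0, 0]])

```text
t: 10.0
tcp_pos: [0.6488, -0.018, 0.1564]
tool_rot: [-0.698, 0.716, -0.0, 0.0]
force: [-1.4, 0.3, 6.4]
finger_gap: 0.317
```

```bash
python3 - <<'E'
from to import *
st=sense();print(st['tcp_pos'],st['force'],st['tau'])
a=snap('scene')
c=cv2.resize(a['color'][80:260,180:400,::-1],(780,600),interpolation=cv2.INTER_CUBIC)
cv2.imwrite('pics/g6.png',c)
for y in(.101,.106):print(to([np.polyval([.0253,.6481],y),y,st['tcp_pos'][2]],np.radians(-91.45)))
E
```

```text
[ 0.64876544 -0.01804827  0.15638728] [-1.4248075   0.26483029  6.38058897] [-1.29507557e-01 -4.33372271e+01 -1.61039221e+01  2.26327014e-02
 -6.68479241e-01  7.11359113e-03]
([-119.1, 1.1, -0.0], [-0.05, -0.01, 0.01])
([-124.1, 1.1, -0.0], [-0.05, -0.01, 0.01])
```

View pics/g6.png

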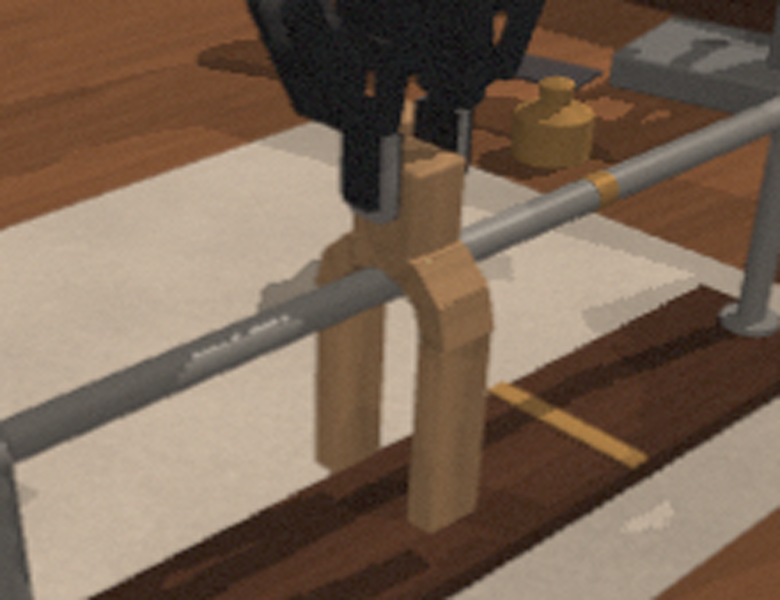

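It's astride the rail with the bar under the crown at (400,265), and 6 N of contact. The band is at (605,188). Refining the mark's position along the bar from both views before sliding.

```bash
cat > mark.py <<'E'
from h import *
f=np.array([.0253,.6481])
def marky(s):
    ys=np.arange(.07,.14,.0005); C=-s['R'].T@s['t']; e=np.array([f[0],1,0]);e/=np.linalg.norm(e)
    im=s['color'].astype(np.float32); sat=(im[:,:,0]-im[:,:,2])/(im.max(2)+1)
    X=np.array([[np.polyval(f,y),y,.147] for y in ys])
    n=C-X; n-=np.outer(n@e,e); n/=np.linalg.norm(n,axis=1)[:,None]
    q=proj(s,X+.007*n)
    v=cv2.remap(sat,q[:,0].astype(np.float32).reshape(1,-1),q[:,1].astype(np.float32).reshape(1,-1),cv2.INTER_LINEAR)[0]
    b=np.median(v); h=(b+v.max())/2; i=np.where(v>h)[0]
    return ys[i].mean(),ys[i[-1]]-ys[i[0]],b,v.max()
E
python3 - <<'E'
from mark import *
for n in('top','scene'): print(n,np.round(marky(snap(n)),4))
s=snap('top'); a=snap('scene')
# strip on plank: centre line in both views
for k,s,box in(('top',s,(130,165,190,225)),('scene',a,(180,225,305,370))):
    im=s['color'].astype(np.float32); sat=(im[:,:,0]-im[:,:,2])*(im[:,:,1]>55)*(im[:,:,0]>90)
    r0,r1,c0,c1=box; m=np.zeros(sat.shape,np.uint8); m[r0:r1,c0:c1]=(sat[r0:r1,c0:c1]>50)
    for c in cv2.findContours(m,0,2)[0]:
        if cv2.contourArea(c)>20:
            r=cv2.minAreaRect(c); b=onz(s,cv2.boxPoints(r),.0155); print(k,r[1],b.mean(0).round(4),b[:,:2].round(4).tolist())
E
```

```text
top [0.105  0.004  0.0888 0.5243]
scene [0.1008 0.0125 0.1174 0.58  ]
scene (44.0, 57.0) [0.6321 0.1075 0.0155] [[0.5519, 0.1209], [0.6253, 0.2001], [0.707, 0.0884], [0.6443, 0.0206]]
```

servo_tool(targets=[[-2, 0.3, 0, 0, 0, 0], [-6, 0.6, 0, 0, 0, 0], [-12, 1, 0, 0, 0, 0], [-18, 1, 0, 0, 0, 0], [-25, 1, 0, 0, 0, 0], [-32, 1, 0, 0, 0, 0], [-39, 1, 0, 0, 0, 0], [-46, 1, 0, 0, 0, 0], [-53, 1, 0, 0, 0, 0], [-60, 1, 0, 0, 0, 0]])

```text
t: 11.5
tcp_pos: [0.6494, 0.0407, 0.1562]
tool_rot: [-0.698, 0.716, -0.001, -0.001]
force: [-2.2, -4.4, 5.9]
finger_gap: 0.32
```

```bash
python3 - <<'E'
from to import *
st=sense();print(st['tcp_pos'],st['force'])
y=.101;print(to([np.polyval([.0253,.6481],y),y,st['tcp_pos'][2]],np.radians(-91.45)))
E
```

```text
[0.64943271 0.04073451 0.15620967] [-2.16296426 -4.41543679  5.88944979]
([-60.3, 0.3, -0.2], [-0.06, -0.16, 0.03])
```

servo_tool(targets=[[-7, 0.3, 0, 0, 0, 0], [-14, 0.3, 0, 0, 0, 0], [-21, 0.3, 0, 0, 0, 0], [-28, 0.3, 0, 0, 0, 0], [-35, 0.3, 0, 0, 0, 0], [-42, 0.3, 0, 0, 0, 0], [-49, 0.3, 0, 0, 0, 0], [-55, 0.3, 0, 0, 0, 0], [-59, 0.3, 0, 0, 0, 0], [-60, 0.3, 0, 0, 0, 0]])

```text
t: 12.75
tcp_pos: [0.6504, 0.101, 0.1561]
tool_rot: [-0.698, 0.716, -0.001, -0.001]
force: [-0.8, -2.5, 6.3]
finger_gap: 0.321
```

servo_tool(targets=[[0, 0, 0, 0, 0, 0], [0, 0, 0, 0, 0, 0]])

```text
t: 13.0
tcp_pos: [0.6504, 0.1011, 0.1561]
tool_rot: [-0.698, 0.716, -0.001, -0.0]
force: [-1.8, -2.8, 6.0]
finger_gap: 0.325
```

```bash
python3 - <<'E'
from to import *
st=sense();p=np.array(st['tcp_pos']);print(p,st['force'],st['tool_rot'])
y=.101;print(to([np.polyval([.0253,.6481],y),y,st['tcp_pos'][2]],np.radians(-91.45)))
a=snap('scene','h1full.png')
k=4.5;o=np.array([300,75]);c=cv2.resize(a['color'][75:208,300:472,::-1],None,fx=k,fy=k,interpolation=cv2.INTER_CUBIC)
f=[.0253,.6481]; cen=np.array([np.polyval(f,y),y,.038]); e=np.array([.0253,1,0]);e/=np.linalg.norm(e);n=np.array([e[1],-e[0],0])
for dx in(-.036,.036):
  for dy in(-.014,.014):
    q=(proj(a,cen+n*dx+e*dy)[0]-o+.5)*k; cv2.circle(c,tuple(int(v) for v in q),2,(0,0,255),-1)
for dx in(-.017,.017):
  for dy in(-.014,.014):
    q=(proj(a,cen+n*dx+e*dy+[0,0,.165])[0]-o+.5)*k; cv2.circle(c,tuple(int(v) for v in q),2,(0,0,255),-1)
cv2.imwrite('pics/h1.png',c)
E
```

```text
[0.65043714 0.10106886 0.15606411] [-1.76931477 -2.75284175  6.0360797 ] [-6.98255747e-01  7.15847776e-01 -8.27006816e-04 -4.35861865e-04]
([0.1, -0.2, 0.0], [-0.03, -0.1, 0.02])
```

View pics/h1.png

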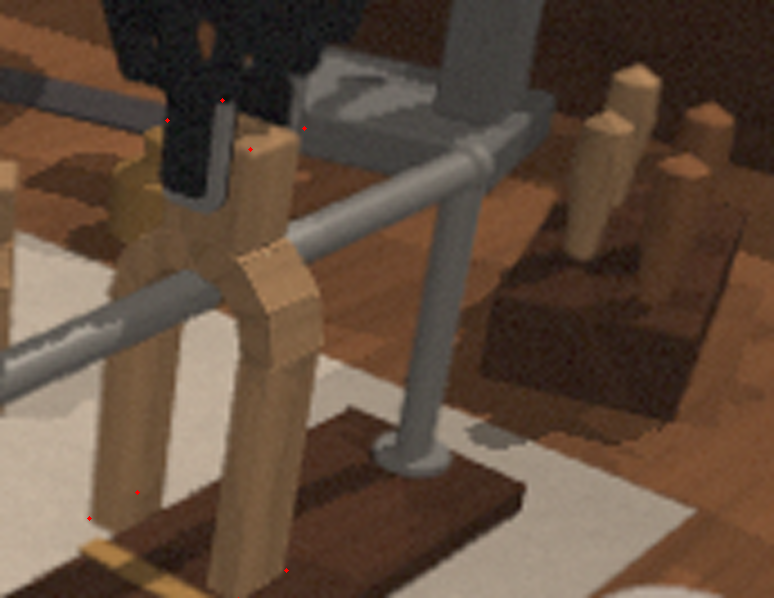

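The form is at the mark: its feet at (92,520) and (285,572) are on the predicted points, and the top is about 1 px off. I'll ease the downward press, release and look.

servo_tool(targets=[[0, 0, -0.3, 0, 0, 0], [0, 0, -0.6, 0, 0, 0], [0, 0, -0.6, 0, 0, 0]])

```text
t: 13.42
tcp_pos: [0.6504, 0.1015, 0.1561]
tool_rot: [-0.698, 0.716, -0.0, -0.0]
force: [-1.6, -3.2, 6.1]
finger_gap: 0.322
```

servo_tool(targets=[[0, 0, 0, 0, 0, 0], [0, 0, 0, 0, 0, 0], [0, 0, 0, 0, 0, 0], [0, 0, 0, 0, 0, 0], [0, 0, 0, 0, 0, 0]], gripper=70)

```text
t: 14.05
tcp_pos: [0.6503, 0.1021, 0.1556]
tool_rot: [-0.698, 0.716, 0.0, 0.0]
force: [0.3, 0.3, 0.2]
finger_gap: 0.822
```

servo_tool(targets=[[0, 0, -5, 0, 0, 0], [0, 0, -20, 0, 0, 0], [0, 0, -45, 0, 0, 0], [0, 0, -70, 0, 0, 0], [0, 0, -95, 0, 0, 0], [0, 0, -110, 0, 0, 0], [0, 30, -115, 0, 0, 0], [0, 70, -115, 0, 0, 0], [0, 110, -115, 0, 0, 0], [0, 150, -115, 0, 0, 0]])

```text
t: 15.3
tcp_pos: [0.499, 0.1058, 0.2711]
tool_rot: [-0.698, 0.716, -0.0, 0.0]
force: [-0.1, 1.2, 0.4]
finger_gap: 0.816
```

servo_tool(targets=[[0, 40, 0, 0, 0, 0], [0, 70, 0, 0, 0, 0], [0, 90, 0, 0, 0, 0], [0, 90, 0, 0, 0, 0], [0, 90, 0, 0, 0, 0], [0, 90, 0, 0, 0, 0]])

```text
t: 16.05
tcp_pos: [0.4116, 0.1079, 0.2708]
tool_rot: [-0.698, 0.716, -0.0, 0.0]
force: [-0.3, 0.2, 0.5]
finger_gap: 0.821
```

```bash
python3 - <<'E'
from mark import *
a=snap('scene','h2s.png');b=snap('top','h2t.png')
print(sense()['t'],marky(b))
y=.101; cen=np.array([np.polyval(f,y),y,.038]); e=np.array([.0253,1,0]);e/=np.linalg.norm(e);n=np.array([e[1],-e[0],0])
def dr(s,o,w,h,k,bot):
    c=cv2.resize(s['color'][o[1]:o[1]+h,o[0]:o[0]+w,::-1],None,fx=k,fy=k,interpolation=cv2.INTER_CUBIC)
    for z,hx in(((0,.036),) if bot else ())+((.165,.017),):
      for dx in(-hx,hx):
        for dy in(-.014,.014):
          q=(proj(s,cen+n*dx+e*dy+[0,0,z])[0]-o+.5)*k; cv2.circle(c,tuple(int(v) for v in q),2,(0,0,255),-1)
    return c
A=dr(a,np.array([305,80]),80,132,4.5,1);B=dr(b,np.array([170,95]),66,90,6.6,0);h=594
cv2.imwrite('pics/h2.png',np.hstack([A[:h],B[:h]]));print(A.shape,B.shape)
E
```

```text
16.15 (np.float64(0.10450000000000004), np.float64(0.03200000000000003), np.float32(0.18067642), np.float32(0.49719018))
(594, 360, 3) (594, 436, 3)
```

View pics/h2.png

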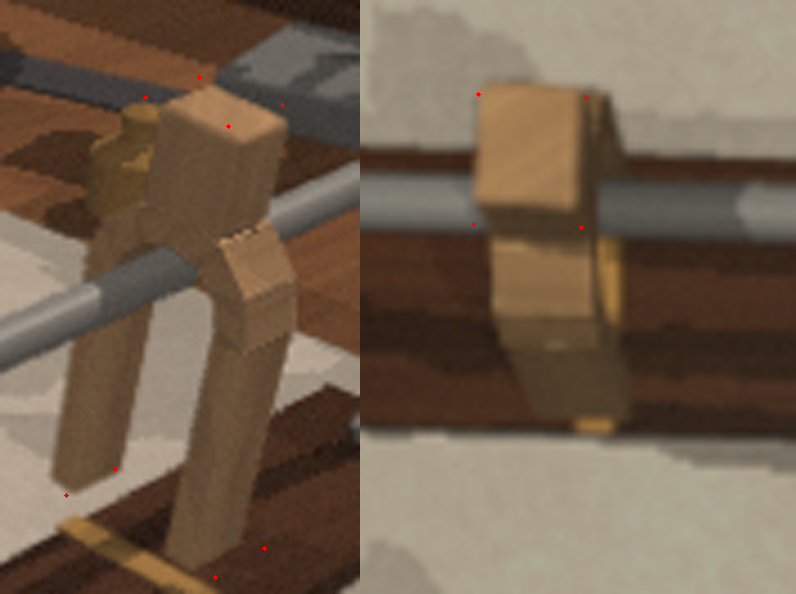

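Left is the scene view. The feet at (65,485) and (190,568) are about 4–5 px off towards the base, and the top is shifted towards the camera. Right is the top view: the block spans rows 85–207 against 95–225 predicted. So the form is centred on the band but leans a few degrees about the rail: either it is still swinging or it sits about 2 mm off-centre. I've used my 12 views, so I'll check numerically from here.

servo_tool(targets=[[0, 0, 0, 0, 0, 0], [0, 0, 0, 0, 0, 0], [0, 0, 0, 0, 0, 0], [0, 0, 0, 0, 0, 0], [0, 0, 0, 0, 0, 0], [0, 0, 0, 0, 0, 0], [0, 0, 0, 0, 0, 0]])

```text
t: 17.02
tcp_pos: [0.4104, 0.108, 0.2707]
tool_rot: [-0.698, 0.716, -0.0, 0.0]
force: [0.4, 0.4, 0.2]
finger_gap: 0.82
```

```bash
cat > meas.py <<'E'
from mark import *
E_=np.array([.0253,1,0]);E_/=np.linalg.norm(E_);N_=np.array([E_[1],-E_[0],0])
def wood(im):
    h=cv2.cvtColor(im,cv2.COLOR_RGB2HSV); return h
def feet(a):
    # scene: lower tips of legs: wood mask in crop, 2 leg blobs below the bar
    h=cv2.cvtColor(a,cv2.COLOR_RGB2HSV); m=cv2.inRange(h,(8,70,75),(20,175,255)); z=np.zeros_like(m); z[80:212,310:378]=m[80:212,310:378]
    return z
def blob(b):
    h=cv2.cvtColor(b,cv2.COLOR_RGB2HSV); m=cv2.inRange(h,(8,70,115),(20,175,255)); z=np.zeros_like(m); z[102:132,182:212]=m[102:132,182:212]; return z
E
python3 - <<'E'
from meas import *
old=cv2.imread('pics/h2s.png')[:,:,::-1].copy(),cv2.imread('pics/h2t.png')[:,:,::-1].copy()
a=snap('scene','h3s.png');b=snap('top','h3t.png')
for n,x,y,r in(('scene',old[0],a['color'],(80,212,305,385)),('top',old[1],b['color'],(100,165,180,216))):
    d=np.abs(x.astype(int)-y).mean(2)[r[0]:r[1],r[2]:r[3]];print(n,'mean diff',d.mean(),'frac>25',(d>25).mean())
im=b['color']
for u in(190,194,198): print(u,[tuple(int(q) for q in im[v,u]) for v in range(104,132,1)])
for v in(112,118): print(v,[tuple(int(q) for q in im[v,u]) for u in range(183,214,1)])
E
```

```text
scene mean diff 2.1937184343434346 frac>25 0.0
top mean diff 0.9676638176638177 frac>25 0.0
190 [(149, 139, 121), (149, 139, 121), (145, 133, 115), (144, 122, 96), (161, 124, 83), (170, 132, 87), (170, 134, 87), (171, 134, 89), (169, 128, 85), (166, 127, 84), (165, 125, 83), (163, 124, 82), (162, 123, 83), (161, 123, 82), (161, 123, 81), (163, 124, 82), (167, 128, 86), (168, 128, 85), (167, 128, 85), (168, 128, 85), (161, 124, 82), (133, 100, 67), (87, 66, 44), (74, 57, 39), (77, 58, 40), (76, 58, 38), (84, 64, 44), (116, 89, 58)]
194 [(150, 139, 121), (150, 139, 122), (140, 131, 115), (134, 115, 92), (162, 124, 82), (169, 129, 85), (164, 126, 83), (164, 125, 83), (163, 125, 83), (163, 124, 83), (160, 122, 81), (160, 122, 82), (161, 122, 81), (163, 125, 83), (165, 126, 82), (167, 127, 86), (163, 124, 82), (164, 125, 83), (166, 127, 84), (167, 128, 85), (161, 122, 81), (135, 104, 69), (86, 66, 44), (74, 56, 38), (73, 56, 37), (73, 56, 38), (76, 59, 39), (111, 87, 57)]
198 [(172, 164, 142), (172, 163, 143), (169, 159, 139), (160, 144, 120), (155, 120, 82), (161, 122, 81), (162, 123, 82
[... 599 characters left out ...]
 121, 81), (158, 121, 80), (158, 121, 80), (145, 111, 74), (110, 83, 55), (82, 62, 43), (104, 80, 53), (82, 63, 41), (67, 52, 36), (102, 89, 73), (140, 129, 111), (152, 142, 124), (152, 140, 123), (149, 138, 121), (148, 138, 120)]
118 [(66, 45, 34), (66, 46, 35), (63, 45, 31), (66, 46, 34), (100, 73, 49), (148, 113, 74), (161, 122, 81), (161, 123, 81), (162, 124, 82), (163, 124, 82), (165, 125, 84), (165, 126, 82), (166, 127, 83), (165, 126, 84), (164, 125, 83), (161, 124, 81), (162, 125, 82), (164, 125, 83), (166, 128, 84), (142, 109, 72), (96, 73, 48), (70, 53, 37), (68, 53, 37), (68, 53, 36), (73, 57, 38), (69, 53, 35), (67, 53, 37), (83, 70, 58), (88, 76, 62), (87, 75, 62), (88, 75, 63)]
```

The form is at rest (no difference over 1 s), so it has settled leaning. I'll get the pose by PnP from the corners read in that view.

```bash
python3 - <<'E'
from meas import *
a=snap('scene')
y=.101; cen=np.array([np.polyval(f,y),y,.038])
for z,hx in((0,.036),(.165,.017)):
  for dx in(-hx,hx):
    for dy in(-.014,.014): print((dx,dy,z),((proj(a,cen+N_*dx+E_*dy+[0,0,z])[0]-[305,80]+.5)*4.5).round(0))
M=[(-.017,-.014,.165),(-.017,.014,.165),(.017,.014,.165),(.017,-.014,.165),(.036,-.014,0),(.036,.014,0),(-.036,-.014,0)]
P=[(162,98),(208,86),(285,125),(240,145),(192,569),(243,545),(52,478)]
P=np.array(P)/4.5-.5+[305,80]
M=np.array(M)
R0=np.c_[N_,E_,[0,0,1]]
rv=cv2.Rodrigues(a['R']@R0)[0];tv=(a['R']@cen+a['t']).reshape(3,1)
ok,rv,tv=cv2.solvePnP(M,P,a['K'],a['D'],rv,tv,True)
q=cv2.projectPoints(M,rv,tv,a['K'],a['D'])[0].reshape(-1,2);print('res',(q-P).round(1).tolist())
R=a['R'].T@cv2.Rodrigues(rv)[0];t=a['R'].T@(tv.ravel()-a['t'])
d=R0.T@R;print('rot in rail frame deg',np.degrees(Ro.from_matrix(d).as_rotvec()).round(1),'origin rel (rail axes)',(R0.T@(t-cen)*1000).round(1))
g=R@[0,0,.117]+t; print('crown mid rel ideal',(R0.T@(g-cen-[0,0,.117])*1000).round(1))
E
```

```text
(-0.036, -0.014, 0) [ 67. 496.]
(-0.036, 0.014, 0) [115. 470.]
(0.036, -0.014, 0) [216. 577.]
(0.036, 0.014, 0) [264. 548.]
(-0.017, -0.014, 0.165) [145.  98.]
(-0.017, 0.014, 0.165) [200.  78.]
(0.017, -0.014, 0.165) [228. 127.]
(0.017, 0.014, 0.165) [282. 106.]
res [[-0.9, 1.6], [0.7, 0.1], [1.2, -0.8], [-0.6, -0.8], [0.1, 0.2], [-0.6, -0.5], [0.0, 0.2]]
rot in rail frame deg [-0.8  4.4 -0.4] origin rel (rail axes) [-17.1  10.3  -8. ]
crown mid rel ideal [-8.  11.8 -8.3]
```

PnP and the pixel shifts agree on a lean of about 4.5° about the rail (top +x, feet −x), with yaw and roll under 1°. So the crown sits about 2.5 mm too far in +x. I'll regrip it on the rail, turn it back and shift it −2.5 mm in x without lifting. First the y check and the approach numbers.

```bash
python3 - <<'E'
from to import *
s=snap('top')
print('block top',onz(s,[(194.7,116.2)],.203), onz(s,[(187.2,116),(202.3,116)],.203)[:,1])
print(to([.652,.1015,.2705],np.radians(-91.45)))
E
```

```text
block top [[0.65534263 0.10197606 0.203     ]] [0.11481888 0.08896301]
([0.4, -241.7, 0.2], [-0.0, -0.0, 0.01])
```

servo_tool(targets=[[0, -10, 0, 0, 0, 0], [0, -40, 0, 0, 0, 0], [0, -80, 0, 0, 0, 0], [0, -120, 0, 0, 0, 0], [0, -160, 0, 0, 0, 0], [0, -200, 0, 0, 0, 0], [0, -230, 0, 0, 0, 0], [0.4, -241.7, 0, 0, 0, 0], [0.4, -241.7, 0, 0, 0, 0], [0.4, -241.7, 0, 0, 0, 0]])

```text
t: 18.48
tcp_pos: [0.6508, 0.1017, 0.2706]
tool_rot: [-0.698, 0.716, 0.001, -0.001]
force: [0.3, -0.3, 0.6]
finger_gap: 0.818
```

```bash
python3 - <<'E'
from to import *
print(to([.652,.1018,.157],np.radians(-91.45)))
E
```

```text
([-0.1, -1.4, 113.6], [0.08, 0.0, 0.02])
```

servo_tool(targets=[[0, -1.2, 15, 0, 0, 0], [0, -1.2, 40, 0, 0, 0], [0, -1.2, 65, 0, 0, 0], [0, -1.2, 90, 0, 0, 0], [0, -1.2, 107, 0, 0, 0], [0, -1.2, 113.6, 0, 0, 0], [0, -1.2, 113.6, 0, 0, 0], [0, -1.2, 113.6, 0, 0, 0]])

```text
t: 19.48
tcp_pos: [0.654, 0.1015, 0.1582]
tool_rot: [-0.698, 0.716, -0.001, 0.001]
force: [0.4, -0.4, 0.3]
finger_gap: 0.82
```

servo_tool(targets=[[0, 0, 0, 0, 0, 0], [0, 0, 0, 0, 0, 0], [0, 0, 0, 0, 0, 0], [0, 0, 0, 0, 0, 0], [0, 0, 0, 0, 0, 0], [0, 0, 0, 0, 0, 0]], gripper=10, newtons=30)

```text
t: 20.23
tcp_pos: [0.6535, 0.1016, 0.1576]
tool_rot: [-0.698, 0.716, -0.0, 0.0]
force: [-0.0, 0.1, 4.8]
finger_gap: 0.319
```

```bash
python3 - <<'E'
from to import *
st=sense();p=np.array(st['tcp_pos']);print(p,st['force'],st['ft_torque'],st['finger_gap'])
# rotate by -4.5deg about rail y about the contact point, then shift -2.5 mm in x
R=Ro.from_quat(st['tool_rot']);e=np.array([.0253,1,0]);e/=np.linalg.norm(e)
for th,dx in((-2.2,-.0012),(-4.5,-.0025)):
    T=Ro.from_rotvec(np.radians(th)*e); c=np.array([.6508,.1018,.155])
    p2=c+T.apply(p-c)+[dx,0,0]
    print((R.inv().apply(p2-p)*1000).round(2),np.degrees((R.inv()*T*R).as_rotvec()).round(2))
E
```

```text
[0.65346194 0.1015851  0.15763435] [-0.02850538  0.09476163  4.77833525] [0.10053342 0.14744014 0.02871627] 0.3190369469138607
[ 0.03  1.3  -0.1 ] [ 2.2  0.  -0. ]
[ 0.06  2.71 -0.2 ] [ 4.5  0.  -0. ]
```

servo_tool(targets=[[0, 0.4, 0, 0.7, 0, 0], [0.2, 0.9, 0, 1.5, 0, 0], [0.3, 1.3, 0, 2.2, 0, 0], [0.4, 1.8, 0, 3, 0, 0], [0.5, 2.3, 0, 3.8, 0, 0], [0.6, 2.7, 0, 4.5, 0, 0], [0.6, 2.7, 0, 4.5, 0, 0], [0.6, 2.7, 0, 4.5, 0, 0]])

```text
t: 21.22
tcp_pos: [0.6517, 0.101, 0.1577]
tool_rot: [-0.698, 0.715, -0.029, 0.028]
force: [3.0, 1.9, 6.1]
finger_gap: 0.32
```

```bash
python3 - <<'E'
from to import *
st=sense();print(st['tcp_pos'],st['force'],Ro.from_quat(st['tool_rot']).as_matrix()[:,2])
E
```

```text
[0.65171487 0.10101395 0.15774989] [2.96577651 1.86661167 6.06670975] [ 0.08121061 -0.00182503 -0.99669529]
```

servo_tool(targets=[[0, 0.5, -0.3, 0, 0, 0], [0, 1, -0.3, 0, 0, 0], [0, 1, -0.3, 0, 0, 0], [0, 1, -0.3, 0, 0, 0]])

```text
t: 21.72
tcp_pos: [0.6511, 0.1008, 0.1579]
tool_rot: [-0.698, 0.715, -0.029, 0.029]
force: [5.6, 1.1, 4.7]
finger_gap: 0.321
```

servo_tool(targets=[[0, 0, 0, 0, 0, 0], [0, 0, 0, 0, 0, 0], [0, 0, 0, 0, 0, 0], [0, 0, 0, 0, 0, 0], [0, 0, 0, 0, 0, 0]], gripper=70)

```text
t: 22.35
tcp_pos: [0.6492, 0.101, 0.1572]
tool_rot: [-0.698, 0.715, -0.028, 0.027]
force: [-0.0, 0.1, 0.6]
finger_gap: 0.821
```

servo_tool(targets=[[0, 0, -5, 0, 0, 0], [0, 0, -20, 0, 0, 0], [0, 0, -45, 0, 0, 0], [0, 0, -70, 0, 0, 0], [0, 0, -95, 0, 0, 0], [0, 0, -110, 0, 0, 0], [0, 30, -115, 0, 0, 0], [0, 70, -115, -2, 0, 0], [0, 110, -115, -4.6, 0, 0], [0, 150, -115, -4.6, 0, 0]])

```text
t: 23.6
tcp_pos: [0.4905, 0.1049, 0.2605]
tool_rot: [-0.698, 0.716, 0.0, -0.0]
force: [0.6, -0.2, 0.4]
finger_gap: 0.824
```

servo_tool(targets=[[0, 40, 0, 0, 0, 0], [0, 70, 0, 0, 0, 0], [0, 80, 0, 0, 0, 0], [0, 80, 0, 0, 0, 0], [0, 80, 0, 0, 0, 0], [0, 80, 0, 0, 0, 0]])

```text
t: 24.35
tcp_pos: [0.4122, 0.1069, 0.2603]
tool_rot: [-0.698, 0.716, 0.0, -0.0]
force: [-0.1, 0.2, -0.7]
finger_gap: 0.818
```

```bash
cat > lean.py <<'E'
from meas import *
def edges(s):
    """top view: subpixel edges of the bright top face of the block"""
    im=s['color'].astype(float)
    out=[]
    for u in range(190,200):
        p=im[98:135,u]; g=p[:,0]; w=p[:,0]-p[:,2]   # wood: r-b high
        m=im[116,u]; lw=m[0]-m[2]
        i=next(i for i in range(18,0,-1) if w[i-1]<55); a=98+i-1+(55-w[i-1])/(w[i]-w[i-1])
        j=next(j for j in range(18,36) if g[j+1]<120); b=98+j+(g[j]-120)/(g[j]-g[j+1]); out.append((a,b))
    v=np.median(out,0)
    h=[]
    for r in range(112,122):
        g=im[r,180:216,0];w=im[r,180:216,0]-im[r,180:216,2]
        i=next(i for i in range(14,0,-1) if w[i-1]<55 or g[i-1]<110); j=next(j for j in range(14,35) if g[j+1]<130)
        h.append((180+i-.5,180+j+(g[j]-130)/(g[j]-g[j+1])))
    return v,np.median(h,0)
def report(s):
    v,u=edges(s); X=onz(s,[(u.mean(),v.mean())],.203)[0]; L=onz(s,[(u.mean(),v[0]),(u.mean(),v[1])],.203)
    print('v',v.round(2),'u',u.round(2),'centre',X.round(4),'x minus rail mm',(X[0]-np.polyval(f,X[1]))*1e3,'len mm',np.linalg.norm(L[0]-L[1])*1e3)
def blobfeet(s):
    im=s['color']; h=cv2.cvtColor(im,cv2.COLOR_RGB2HSV)
    m=cv2.inRange(h,(8,80,85),(19,165,255)); z=np.zeros_like(m); z[135:212,312:378]=m[135:212,312:378]
    for c in cv2.findContours(cv2.morphologyEx(z,cv2.MORPH_OPEN,np.ones((3,3))),0,2)[0]:
        if cv2.contourArea(c)>150:
            c=c[:,0]; print('leg',c.min(0),c.max(0),'lowest',c[c[:,1].argmax()],'poly',cv2.approxPolyDP(c,1.5,True)[:,0].tolist())
class D(dict):pass
def old(n,s):
    s=dict(s); s['color']=cv2.imread(n)[:,:,::-1].copy(); return s
E
python3 - <<'E'
from lean import *
print(sense()['tcp_pos'],sense()['t'])
s=snap('top','h4t.png');a=snap('scene','h4s.png')
for k in('pics/h3t.png',):report(old(k,s))
report(s); blobfeet(old('pics/h3s.png',a));print();blobfeet(a)
E
```

```text
[0.41217915 0.10687619 0.26033832] 24.35
v [107.34 125.34] u [187.5  202.27] centre [0.6551 0.1017 0.203 ] x minus rail mm 4.429803663828058 len mm 31.21854923019759
v [108.62 131.28] u [187.5  202.66] centre [0.6488 0.1013 0.203 ] x minus rail mm -1.8165946520923848 len mm 39.246007509373406
leg [317 149] [337 188] lowest [320 188] poly [[337, 149], [321, 156], [317, 186], [320, 188], [331, 183]]
leg [319 135] [377 211] lowest [343 211] poly [[377, 135], [346, 135], [346, 137], [350, 138], [349, 141], [353, 153], [342, 203], [334, 202], [325, 195], [319, 195], [321, 199], [340, 210], [350, 211], [347, 207], [356, 201], [359, 196], [368, 156], [365, 155], [370, 152], [377, 154]]

leg [319 147] [340 202] lowest [327 202] poly [[340, 147], [324, 154], [324, 194], [319, 195], [319, 198], [327, 202], [330, 200], [327, 196], [339, 188]]
leg [346 135] [377 208] lowest [355 208] poly [[377, 135], [346, 135], [353, 147], [350, 205], [355, 208], [366, 202], [369, 158], [371, 153], [377, 154]]
```

servo_tool(targets=[[0, 0, 0, 0, 0, 0], [0, 0, 0, 0, 0, 0], [0, 0, 0, 0, 0, 0], [0, 0, 0, 0, 0, 0], [0, 0, 0, 0, 0, 0]])

```text
t: 25.08
tcp_pos: [0.411, 0.107, 0.2604]
tool_rot: [-0.698, 0.716, 0.001, -0.001]
force: [-0.6, -0.4, 0.1]
finger_gap: 0.822
```

```bash
python3 - <<'E'
from lean import *
s=snap('top','h5t.png');a=snap('scene','h5s.png')
o=cv2.imread('pics/h4s.png')[:,:,::-1].astype(int);d=np.abs(o-a['color']).mean(2)[80:212,305:385];print('moved?',d.mean(),d.max())
report(s)
im=s['color']
print([int(x) for x in im[104:150,194,0]])
# scene: row profiles of red and r-b across legs and block
A=a['color'].astype(int)
for r in(105,110,170,180,190,198): print(r,[int(A[r,u,0]) for u in range(312,376)])
y=.101; cen=np.array([np.polyval(f,y),y,.038])
for z in(0,.02,.04): print('ideal leg outline z',z,[proj(a,cen+N_*dx+E_*dy+[0,0,z])[0].round(1).tolist() for dx,dy in((-.036,-.014),(-.022,-.014),(-.022,.014),(.022,-.014),(.036,-.014),(.036,.014))])
print('ideal top',[proj(a,cen+N_*dx+E_*dy+[0,0,.165])[0].round(1).tolist() for dx,dy in((-.017,-.014),(.017,-.014),(.017,.014))])
E
```

```text
moved? 2.193592171717172 22.0
v [108.59 131.27] u [187.5  202.66] centre [0.6489 0.1013 0.203 ] x minus rail mm -1.778813740344387 len mm 39.29667101827559
[151, 151, 146, 116, 92, 123, 126, 123, 132, 157, 171, 171, 168, 167, 166, 166, 163, 163, 164, 166, 168, 169, 169, 166, 168, 170, 163, 134, 83, 70, 86, 112, 128, 129, 129, 128, 122, 122, 128, 121, 82, 79, 76, 66, 56, 55]
105 [105, 107, 105, 104, 105, 100, 104, 104, 109, 109, 109, 112, 110, 111, 115, 114, 109, 106, 106, 97, 97, 120, 115, 100, 97, 94, 100, 100, 97, 115, 124, 131, 133, 141, 149, 157, 161, 165, 165, 162, 165, 162, 165, 169, 174, 176, 164, 151, 136, 121, 117, 99, 64, 64, 64, 62, 66, 63, 64, 66, 65, 65, 66, 68]
110 [108, 81, 70, 71, 73, 67, 68, 70, 73, 71, 75, 69, 73, 71, 78, 92, 119, 118, 121, 95, 72, 83, 84, 94, 97, 92, 95, 96, 97, 98, 100, 100, 99, 99, 102, 99, 95, 99, 95, 101, 105, 107, 109, 108, 111, 117, 117, 116, 110, 111, 109, 83, 72, 70, 71, 69, 64, 63, 61, 62, 58, 61, 60, 60]
170 [182, 181, 180, 179, 167, 162, 159, 158, 160, 159, 161, 126, 102, 99, 101, 105, 107, 110, 121, 120, 116, 105, 94, 94, 93, 95, 96, 10
[... 793 characters left out ...]
183, 179, 168, 158, 122, 83, 90, 122, 143, 156, 162, 161, 159, 158, 159, 152, 119, 91, 67, 54, 54, 49, 55, 51, 50, 45, 44, 39, 39, 40, 54, 56, 68, 68, 67, 65, 67, 89, 95, 96, 95, 96, 103, 109, 116, 119, 120, 114, 112, 108, 107, 109, 106, 117, 74, 77, 75, 77, 74, 75, 77, 78, 78]
ideal leg outline z 0 [[319.4, 189.6], [325.5, 193.0], [336.3, 187.1], [345.7, 204.1], [352.4, 207.8], [363.2, 201.3]]
ideal leg outline z 0.02 [[320.2, 179.7], [326.4, 183.0], [337.4, 177.3], [347.0, 193.9], [353.9, 197.5], [364.8, 191.2]]
ideal leg outline z 0.04 [[321.1, 169.5], [327.4, 172.7], [338.5, 167.2], [348.4, 183.4], [355.4, 186.9], [366.4, 180.7]]
ideal top [[336.8, 101.2], [355.2, 107.7], [367.2, 103.0]]
```

The top-face profile (rows 112.4–131.2, ideal centre 118.75) and the feet (about +6 mm) show it now leans about −4° the other way, at rest. So the correction was roughly double what was needed. I'll regrip with a light press, turn +4.2° and shift about +1.6 mm.

```bash
python3 - <<'E'
from to import *
print(to([.648,.1013,.265],np.radians(-91.45)))
E
```

```text
([-0.2, -237.1, -5.0], [0.1, 0.0, 0.01])
```

servo_tool(targets=[[0, -10, -5, 0, 0, 0], [0, -40, -5, 0, 0, 0], [0, -80, -5, 0, 0, 0], [0, -120, -5, 0, 0, 0], [0, -160, -5, 0, 0, 0], [0, -200, -5, 0, 0, 0], [0, -227, -5, 0, 0, 0], [-0.2, -237, -5, 0, 0, 0], [-0.2, -237, -5, 0, 0, 0]])

```text
t: 26.3
tcp_pos: [0.6479, 0.1012, 0.2646]
tool_rot: [-0.698, 0.716, 0.001, -0.001]
force: [0.1, -0.0, -0.2]
finger_gap: 0.819
```

```bash
python3 - <<'E'
from to import *
print(to([.648,.1015,.158],np.radians(-91.45)))
E
```

```text
([-0.3, -0.3, 106.6], [0.15, 0.0, 0.0])
```

servo_tool(targets=[[0, 0, 15, 0, 0, 0], [0, 0, 40, 0, 0, 0], [0, 0, 65, 0, 0, 0], [0, 0, 88, 0, 0, 0], [-0.2, 0, 102, 0, 0, 0], [-0.2, 0, 106.6, 0, 0, 0], [-0.2, 0, 106.6, 0, 0, 0]])

```text
t: 27.18
tcp_pos: [0.6478, 0.1015, 0.1586]
tool_rot: [-0.698, 0.716, 0.001, -0.001]
force: [0.4, 0.0, 0.1]
finger_gap: 0.822
```

servo_tool(targets=[[0, 0, 0, 0, 0, 0], [0, 0, 0, 0, 0, 0], [0, 0, 0, 0, 0, 0], [0, 0, 0, 0, 0, 0], [0, 0, 0, 0, 0, 0], [0, 0, 0, 0, 0, 0]], gripper=10, newtons=30)

```text
t: 27.92
tcp_pos: [0.6482, 0.1014, 0.1591]
tool_rot: [-0.698, 0.716, 0.0, -0.0]
force: [-0.6, 0.1, 4.1]
finger_gap: 0.318
```

servo_tool(targets=[[0, 0, -0.4, 0, 0, 0], [0, 0, -0.8, 0, 0, 0], [0, 0, -0.8, 0, 0, 0]])

```text
t: 28.3
tcp_pos: [0.6482, 0.1014, 0.1592]
tool_rot: [-0.698, 0.716, 0.0, -0.0]
force: [1.8, -0.4, 2.9]
finger_gap: 0.323
```

servo_tool(targets=[[0, -0.4, 0, -0.8, 0, 0], [0, -0.8, 0, -1.6, 0, 0], [0, -1.2, 0, -2.4, 0, 0], [0, -1.6, 0, -3.2, 0, 0], [0.2, -1.9, 0, -4.2, 0, 0], [0.2, -1.9, 0, -4.2, 0, 0], [0.2, -1.9, 0, -4.2, 0, 0]])

```text
t: 29.18
tcp_pos: [0.6493, 0.1014, 0.1592]
tool_rot: [-0.698, 0.715, 0.027, -0.027]
force: [-0.1, 0.2, 5.4]
finger_gap: 0.321
```

servo_tool(targets=[[0, -0.4, -0.4, 0, 0, 0], [0, -0.8, -0.6, 0, 0, 0], [0, -0.8, -0.6, 0, 0, 0], [0, -0.8, -0.6, 0, 0, 0]])

```text
t: 29.68
tcp_pos: [0.6496, 0.1013, 0.1593]
tool_rot: [-0.698, 0.715, 0.028, -0.027]
force: [-2.7, 0.1, 2.8]
finger_gap: 0.323
```

```bash
cat > prof.py <<'E'
from h import *
def edge(im,r,rng,up):
    g=im[r,rng[0]:rng[1],2].astype(float)-0  # blue channel
    d=np.diff(cv2.GaussianBlur(g.reshape(1,-1),(3,1),0.8)[0])*(1 if up else -1); i=d[1:-1].argmax()+1
    o=(d[i-1]-d[i+1])/(2*(d[i-1]-2*d[i]+d[i+1])); return rng[0]+i+.5+o
def legs(im):
    # left edge of rear leg over the pale paper, rows 165..187; slope gives the lean
    R=np.arange(160,186); e=np.array([edge(im,r,(312,330),False) for r in R]); p=np.polyfit(R-173,e,1); return p,np.std(e-np.polyval(p,R-173))
E
python3 - <<'E'
from prof import *
s=sense();print(s['tcp_pos'],s['force'])
a=snap('scene','h6s.png')
for n in('h1full','h3s','h5s','h6s'):
    im=cv2.imread(f'pics/{n}.png')[:,:,::-1]; print(n,legs(im))
f=[.0253,.6481];y=.101;e=np.array([.0253,1,0]);e/=np.linalg.norm(e);N=np.array([e[1],-e[0],0]);cen=np.array([np.polyval(f,y),y,.038])
P=np.array([proj(a,cen-N*.036-e*.014+[0,0,z])[0] for z in(.01,.02,.03,.04,.05)]);print('ideal',np.polyfit(P[:,1]-173,P[:,0],1))
E
```

```text
[0.64962354 0.1013397  0.15926527] [-2.70287949  0.116999    2.7734666 ]
h1full (array([-9.06035291e-02,  3.20946856e+02]), np.float64(0.07596133582620937))
h3s (array([-1.63646220e-01,  3.17758427e+02]), np.float64(0.08024370664522477))
h5s (array([-2.20872754e-02,  3.22934795e+02]), np.float64(0.08379356597974776))
h6s (array([-9.24811154e-02,  3.20510088e+02]), np.float64(0.07104887290256902))
ideal [-8.53529872e-02  3.20806355e+02]
```

The rear-leg edge slope is a good gauge: ideal −0.085, held now −0.092. It was −0.164 and −0.022 in the two leaning states. Compared with the first release, the form sits only about 0.95 mm further in −x; I want about 1.5 mm.

servo_tool(targets=[[0, 0.6, 0, 0, 0, 0], [0, 1.2, 0, 0, 0, 0], [0, 1.2, 0, 0.4, 0, 0], [0, 1.2, 0, 0.4, 0, 0]])

```text
t: 30.22
tcp_pos: [0.6496, 0.101, 0.1595]
tool_rot: [-0.698, 0.716, 0.024, -0.024]
force: [0.4, 0.3, 0.1]
finger_gap: 0.322
```

```bash
python3 - <<'E'
from prof import *
s=sense();print(s['tcp_pos'],s['force'])
print(legs(snap('scene','h7s.png')['color']))
E
```

```text
[0.64956471 0.10102066 0.15947337] [0.39698496 0.3468942  0.09913666]
(array([-7.85859920e-02,  3.20907981e+02]), np.float64(0.08935756045429874))
```

servo_tool(targets=[[0, 0.4, 0, -0.2, 0, 0], [0, 0.8, 0, -0.3, 0, 0], [0, 0.8, 0, -0.3, 0, 0], [0, 0.8, 0, -0.3, 0, 0]])

```text
t: 30.78
tcp_pos: [0.6485, 0.1012, 0.1598]
tool_rot: [-0.698, 0.715, 0.026, -0.026]
force: [0.2, 0.4, -1.4]
finger_gap: 0.316
```

```bash
python3 - <<'E'
from prof import *
s=sense();print(s['tcp_pos'],s['force'])
print(legs(snap('scene','h8s.png')['color']))
E
```

```text
[0.64853255 0.10119937 0.15984332] [ 0.23089452  0.35197646 -1.35142402]
(array([-8.32732424e-02,  3.20264358e+02]), np.float64(0.09220076554504107))
```

servo_tool(targets=[[0, 0, 0.4, 0, 0, 0], [0, 0, 0.7, 0, 0, 0], [0, 0, 0.7, 0, 0, 0]])

```text
t: 31.2
tcp_pos: [0.6486, 0.1012, 0.1595]
tool_rot: [-0.698, 0.715, 0.026, -0.025]
force: [-0.4, -1.1, 1.9]
finger_gap: 0.32
```

servo_tool(targets=[[0, 0, 0, 0, 0, 0], [0, 0, 0, 0, 0, 0], [0, 0, 0, 0, 0, 0], [0, 0, 0, 0, 0, 0], [0, 0, 0, 0, 0, 0], [0, 0, 0, 0, 0, 0], [0, 0, 0, 0, 0, 0]], gripper=70)

```text
t: 32.08
tcp_pos: [0.6484, 0.1012, 0.1591]
tool_rot: [-0.698, 0.715, 0.026, -0.026]
force: [-0.3, 0.1, 0.4]
finger_gap: 0.821
```

```bash
python3 - <<'E'
from prof import *
s=sense();print(s['tcp_pos'],s['force'])
print(legs(snap('scene','h9s.png')['color']))
E
```

```text
[0.64842042 0.1012344  0.15913426] [-0.2862535   0.14116661  0.3750539 ]
(array([-1.1527049e-02,  3.2349953e+02]), np.float64(0.08913591360946765))
```

Released, it leans −4.3° again. Normalising the gauge, that pose is equivalent to the second release, so the lean is very sensitive (about 4°/mm). The balance point is about 320.66 px normalised, roughly 1.05 mm further in +x. I'll repeat from here with the gripper still around the block.

```bash
cat >> prof.py <<'E'
def norm(s):
    (k,o),_=legs(s['color']); return 'slope dev %.4f (%.1f deg) norm %.2f (want 320.66)'%(k+.0854,(k+.0854)/-.017,o-45*(k+.0854))
E
python3 - <<'E'
from to import *
from prof import *
print(norm(snap('scene')))
print(to([.6480,.1012,.1585],np.radians(-91.45)))
E
```

```text
slope dev 0.0681 (-4.0 deg) norm 320.30 (want 320.66)
([0.0, 0.4, 0.6], [4.2, -0.0, 0.0])
```

servo_tool(targets=[[0, 0.4, 0.3, 2, 0, 0], [0, 0.4, 0.3, 4.2, 0, 0], [0, 0.4, 0.3, 4.2, 0, 0]])

```text
t: 32.55
tcp_pos: [0.6473, 0.1014, 0.159]
tool_rot: [-0.698, 0.716, 0.0, -0.0]
force: [0.7, 0.4, 1.4]
finger_gap: 0.817
```

servo_tool(targets=[[0, 0, 0, 0, 0, 0], [0, 0, 0, 0, 0, 0], [0, 0, 0, 0, 0, 0], [0, 0, 0, 0, 0, 0], [0, 0, 0, 0, 0, 0]], gripper=10)

```text
t: 33.17
tcp_pos: [0.6484, 0.1012, 0.1589]
tool_rot: [-0.698, 0.716, -0.0, 0.0]
force: [-0.4, 0.3, 0.5]
finger_gap: 0.321
```

servo_tool(targets=[[0, -0.5, 0, -1, 0, 0], [0, -1, 0, -2, 0, 0], [0, -1.4, 0, -3, 0, 0], [0, -1.7, 0, -4, 0, 0], [0, -1.7, 0, -4, 0, 0]])

```text
t: 33.8
tcp_pos: [0.6495, 0.1012, 0.159]
tool_rot: [-0.698, 0.715, 0.025, -0.025]
force: [-2.8, 0.2, 4.2]
finger_gap: 0.323
```

```bash
python3 - <<'E'
from prof import *
s=sense();print(s['tcp_pos'],s['force'],norm(snap('scene')))
E
```

```text
[0.64950331 0.10123023 0.15898259] [-2.75484019  0.18172775  4.16316985] slope dev 0.0065 (-0.4 deg) norm 320.80 (want 320.66)
```

servo_tool(targets=[[0, 0.3, -0.2, -0.2, 0, 0], [0, 0.6, -0.4, -0.3, 0, 0], [0, 0.6, -0.4, -0.3, 0, 0]])

```text
t: 34.22
tcp_pos: [0.6494, 0.1012, 0.159]
tool_rot: [-0.698, 0.715, 0.027, -0.026]
force: [0.3, 0.6, 1.2]
finger_gap: 0.321
```

```bash
python3 - <<'E'
from prof import *
s=sense();print(s['tcp_pos'],s['force'],norm(snap('scene')))
E
```

```text
[0.6494267  0.10120471 0.15902567] [0.34975049 0.63540189 1.21452142] slope dev 0.0049 (-0.3 deg) norm 320.84 (want 320.66)
```

servo_tool(targets=[[0, 0, 0, 0, 0, 0], [0, 0, 0, 0, 0, 0], [0, 0, 0, 0, 0, 0], [0, 0, 0, 0, 0, 0], [0, 0, 0, 0, 0, 0], [0, 0, 0, 0, 0, 0]], gripper=70)

```text
t: 35.02
tcp_pos: [0.6491, 0.1012, 0.1593]
tool_rot: [-0.698, 0.715, 0.027, -0.026]
force: [-1.0, 0.9, -0.2]
finger_gap: 0.82
```

```bash
python3 - <<'E'
from to import *
from prof import *
s=sense();print(s['tcp_pos'],s['force'],norm(snap('scene')),norm(snap('scene')))
print(to([.6490,.1012,.1587],np.radians(-91.45)))
E
```

```text
[0.64913394 0.10121861 0.15929826] [-0.95996356  0.85098667 -0.1964853 ] slope dev 0.0053 (-0.3 deg) norm 320.68 (want 320.66) slope dev 0.0040 (-0.2 deg) norm 320.73 (want 320.66)
([0.0, 0.1, 0.6], [4.3, -0.0, 0.01])
```

Released and free, it now leans only −0.3°. Withdrawing straight back, then clear.

servo_tool(targets=[[0, 0, -4, 0, 0, 0], [0, 0, -15, 0, 0, 0], [0, 0, -35, 0, 0, 0], [0, 0, -60, 0, 0, 0], [0, 0, -85, 0, 0, 0], [0, 0, -110, 0, 0, 0], [0, 30, -115, 0, 0, 0], [0, 70, -115, 0, 0, 0], [0, 110, -115, 0, 0, 0], [0, 150, -115, 0, 0, 0]])

```text
t: 36.38
tcp_pos: [0.5073, 0.1048, 0.2863]
tool_rot: [-0.698, 0.715, 0.026, -0.026]
force: [-0.5, 0.7, 0.3]
finger_gap: 0.816
```

servo_tool(targets=[[0, 40, 0, 0, 0, 0], [0, 70, 0, 0, 0, 0], [0, 80, 0, 0, 0, 0], [0, 80, 0, 0, 0, 0], [0, 80, 0, 0, 0, 0], [0, 80, 0, 0, 0, 0], [0, 80, 0, 0, 0, 0]])

```text
t: 37.25
tcp_pos: [0.429, 0.1067, 0.2909]
tool_rot: [-0.698, 0.716, 0.027, -0.026]
force: [0.8, -0.1, -0.2]
finger_gap: 0.821
```

```bash
python3 - <<'E'
from lean import *
from prof import *
s=snap('top','f_t.png');a=snap('scene','f_s.png')
print(sense()['t'],norm(a),norm(snap('scene')))
g=s['color'][:,:,0].astype(float)
print([int(x) for x in g[104:150,194]])
# side edges of the block's top face, rows 114..126: y and yaw
r=np.arange(114,126); L=[];Rr=[]
for v in r:
    d=np.diff(g[v,180:194]);i=np.abs(d).argmax() if False else d.argmax();L.append(180+i+.5)
    w=g[v,196:208];j=next(j for j in range(11) if w[j+1]<125);Rr.append(196+j+(w[j]-125)/(w[j]-w[j+1]))
XL=onz(s,np.c_[L,r],.203);XR=onz(s,np.c_[Rr,r],.203)
print('y',np.median(XL[:,1]),np.median(XR[:,1]),'mid',(np.median(XL[:,1])+np.median(XR[:,1]))/2)
p=np.polyfit(XR[:,0],XR[:,1],1)[0];print('face yaw deg (want -1.45 for a square fit)',np.degrees(np.arctan(p)))
hs=cv2.cvtColor(s['color'],cv2.COLOR_RGB2HSV)
o=cv2.imread('pics/t0.png')[:,:,::-1];d=np.abs(o.astype(int)-s['color']).mean(2)[210:250,138:178];print('short form change',d.mean(),(d>40).mean())
# strip across the plank between the feet (top view, in front of the form)
E
```

```text
37.35 slope dev 0.0024 (-0.1 deg) norm 320.79 (want 320.66) slope dev 0.0044 (-0.3 deg) norm 320.70 (want 320.66)
[153, 154, 156, 144, 116, 115, 129, 167, 175, 171, 169, 170, 168, 168, 165, 166, 168, 170, 172, 172, 170, 170, 171, 172, 160, 122, 74, 68, 74, 102, 134, 139, 138, 138, 135, 130, 128, 132, 129, 114, 93, 88, 83, 79, 70, 66]
y 0.11424749386593983 0.08846354131113793 mid 0.10135551758853888
face yaw deg (want -1.45 for a square fit) -2.0181043568781276
short form change 52.08541666666666 0.619375
```

```bash
python3 - <<'E'
from h import *
o=cv2.imread('pics/s0.png');n=cv2.imread('pics/f_s.png')
H=lambda im:cv2.inRange(cv2.cvtColor(im,cv2.COLOR_BGR2HSV),(5,60,60),(22,190,255))
for im in(o,n):
    m=np.zeros((384,512),np.uint8);m[105:150,283:310]=H(im)[105:150,283:310]
    c=max(cv2.findContours(m,0,2)[0],key=cv2.contourArea);print(cv2.boundingRect(c),cv2.contourArea(c))
sign_off();print(sense()['t'])
E
```

```text
(283, 105, 27, 45) 829.5
(283, 105, 27, 45) 826.5
the job is handed in; nothing more can be done
the job is handed in; nothing more can be done
```

The tall open form is hanging on the rail at the brass mark, and I handed the job in at about 37 s of the 51 s allowed.

I hooked it over the rail about 12 cm to the −y side, because the mark is too near the rail's +y end to fit it on that side. I then slid it along to the mark with the crown pressed on the bar at about 6 N.

The first release left it centred but leaning about 4.5° across the rail. I regripped it three times on the rail to turn it upright and shift it 1–2 mm sideways. During one of these adjustments the vertical force fell to about the form's weight, so contact was momentarily very light, and I pressed it back down before releasing.

**Last checks, with the gripper clear:**
- **Lean:** about −0.2°, unchanged over roughly 2 s.
- **Centring:** its middle is at y = 0.1014 m and the mark at 0.101 m, so within about 0.5 mm.
- **Squareness:** about 0.6° off square to the rail, which is within the measuring noise.
- **Forces:** wrist force was about 6 N or less in every reading I took.

**Checks that disagreed:**
- **Gripper height:** in the pictures the fingertips sat about 15 mm higher than the reported pose, so I gripped 11 mm lower than planned.
- **Short form:** the top view differed strongly from the start there, probably because the arm was over it. A coarse scene-view check showed almost no change in wood area (829 against 827 px), but the measured blob filled the whole search window, so it would not show a small shift. The arm stayed well above it throughout.

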